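# Bring the deck lantern from its bracket to its tray

## Robot

A 7-joint arm with a two-finger parallel gripper is mounted at the origin on the work surface. World frame = base frame: x ahead of the robot, y to its left, z up, the work surface at z = 0. Lengths are in m, angles in rad, forces in N, time in s.
With the tool pointing down it reaches from about 0.425 to 0.925 m from the base axis. Payload 6.8 kg.
Tool frame: the origin (TCP) lies between the finger pads; the fingertips stand r.tips_ahead ahead of it and the grasp point (between the pads) lies 5 mm behind it (r.tips_ahead is the distance from the TCP to the fingertips, in m); z points along the fingers, y is the line along which they close (so a half turn about z gives the same grasp; the last joint's range is limited). The gripper opens to 85 mm and grips with 20 to 120 N. Pads are 22 mm wide; open, the fingers measure 114 mm over their backs; the gripper's body (76 mm by 85 mm) begins 54 mm behind the grasp point. The pads swing forward as they close: fully open they stand 13 mm farther back than shut.
Start: joints at [-1.212, 0.477, 0.022, 1.555, -0.011, 1.109, -0.083], TCP at [0.304, 0.603, 0.245] pointing down, gripper open.
Joint ranges: [-2.96, 2.96], [-0.34, 2.1], [-1.41, 1.46], [0.24, 2.44], [-1.37, 4.51], [0.17, 1.92], [-2.96, 2.96]. Speed limits (rad/s): [2.39, 2.39, 3.14, 3.14, 3.14, 3.14, 3.14].

## Interface

Orientations are given as a rotation vector (axis times angle).
In Python, from bench import r gives the robot as it stands.
- The arm moves only by the tool move_arm, never from a script. Its argument "rows" is one flat list of numbers, 4 for each row, row after row: the shift along the tool's x, y, z in cm, then the turn about the tool's z in degrees. In form: [tx, ty, tz, twist, tx, ty, tz, twist, ...]. A call has 1 to 10 rows; each row is the pose to reach, as a shift and turn from the pose commanded when the call began, along the tool's axes at that moment; what a row does not reach only later rows make up. A row lasts 1/8 s, in which the tool goes at most 62.5 mm and 10.7 degrees, less where a joint would pass 70% of its speed; a pose out of reach is approached as far as the arm can. A call with a gripper value outside its range is refused whole. "fingers" is the opening, from 0 (shut) to 1 (fully open), set as the call begins (left out, the last holds). The fingers move at their own pace and stop on an object; "newtons" is the grip in N (left out, the last holds). Time passes only in rows, so rows that repeat a pose let the fingers close. It gives the time, the measured TCP pose, the force, the opening and the grip force at its end, in the units of the state.
- r.get_obs(): the state, without advancing time (a new reading comes with each control period).
- r.grab_frame(name): name is "side" or "top" or "wrist"; returns the picture (384x512x3 uint8, blue, green, red); there is no depth.
- r.camera_params(name): a dict with "fx", "fy", "cx", "cy" (pixels), "k1" (the pictures are not rectified: a ray, as slopes to the right and down, at radius r is drawn at 1 + k1 r^2 times it, then the intrinsics apply), "world_from_camera" (4x4, takes a point from camera to world coordinates). Camera axes: x right, y down, z forward; pixel columns grow to the right and rows downward; lengths in m; the calibration is good to about 2 mm. A picture is of the moment at which its call begins: read the wrist's pose just before it. camera_params takes no time and is no camera call; for the wrist camera it gives the pose at the moment of the call.
- r.hand_in(): hands the job in; it is judged then, once.
The state is a dict: "clock": time; "joints": joint angles; "qvel": joint speeds; "tau": joint torques, N m; "tcp_pos": TCP position; "orientation": TCP orientation; "contact_force": force on the tool from outside, world axes, zero at the start; "moment": the same for the moment, N m; "grip_width": finger opening in m; "gripper_force": force on a finger pad.
Only numpy, scipy, OpenCV 4.12 (cv2) and the standard library are available. Lean on these libraries where they do the work, as an engineer would, in place of code of your own. Each camera call takes 0.05 s, during which the arm holds its last target. There are 200 camera calls.

## Task

The lantern is parked on its bracket with its sprung catch; lift it by the bamboo grip off the two prongs, pull it out of the catch and carry it over to the round steel tray, without letting it touch the trolley top, swing wildly or disturb the glass tumbler and the olive dish. It will pop out of the catch swinging and will not come to rest by itself, so still it: let it hang plumb and quiet, low over the middle of the tray (foot above the rim, less than 10 cm up) for three full seconds. Only then set it down gently, upright inside the rim; it must not meet the tray while it still swings; let go of it and leave it standing there.

Things in the scene. Friction and masses are not known exactly. Their poses are not given: they have to be found in the camera images.
- grip: Flat-sided bamboo grip on the bar of the lantern's wire bail, the place to hold: 18 mm thick (x), 60 mm along the bar (y), 22 mm high (z); origin its centre, on the bar's axis; pinch it from above across its x. It turns on the bar on a bearing with almost no friction, so the lantern held by it swings freely about the grip's y axis and only about that. Load on the grip about 8 N.
- lantern: Deck lantern with its rigid wire bail. Origin on the bail bar's axis at the grip's middle; z up the lantern's axis, y along the bar. Foot and hood 110 mm in diameter, body 179 mm tall, bail 140 mm wide. Nominal 0.76 kg, centre of mass 244 mm below the bar: held by the grip it swings like a simple pendulum 257 mm long (period 1.02 s) and the swing takes over a minute to die down.
- lantern_foot (a point): Centre of the underside of the lantern's flat round foot (110 mm diameter), 285 mm straight below the bail bar when the lantern hangs plumb; 20 mm above the trolley top while it is parked.
- bracket: Fixed steel bracket, open towards its -x; origin on the trolley top straight below hang_point. Two prongs, 48 mm either side of the grip's middle, carry the bail bar; their tips clear with a lift of 20 to 35 mm, then pull along -x. A sprung roller catch, 142 mm up, holds the lantern's rear guard rod: it lets go with a snap at some 2.5 N, the lantern leaning 0.2 to 0.3 rad. Post 121 mm behind.
- hang_point (a point): Fixed point on the bracket, 305 mm above the trolley top, where the bail bar's middle rests while the lantern is parked.
- tray: Round steel tray fixed on the trolley top: outside diameter 172 mm, flat floor of about 154 mm diameter, rim 18 mm high, floor 6 mm thick. Origin: centre of its underside, on the trolley top; z up.
- tray_floor (a point): Centre of the tray's floor, 6 mm above the trolley top: where the lantern's foot goes.
- trolley: The trolley's marble-look top, z = 0, 1150 x 1400 mm; nothing of the lantern may touch it.
- tumbler: Loose heavy glass tumbler, 84 mm diameter, 95 mm high, standing beyond the work; origin centre of its underside. Bystander, leave alone.
- olive_dish: Loose white ceramic olive dish, 120 mm diameter, 40 mm high, standing beyond the work; origin centre of its underside. Bystander, leave alone.
There are look-alikes about, which are no part of the job. There is more than one size of the tray; the job needs the middle-sized.

How it is judged:
By the outcome, as a careful person would: the job done as asked, in the order asked, and still so for the second after the job is handed in, with the robot touching nothing.
It also fails if it takes over 64 s, if anything falls off the work surface, if the arm or the gripper's body presses on something with over 40 N, if the wrist force passes 120 N, or if a joint passes its speed limit or range.

## Working session

There is one attempt and no reset: what is moved stays moved. The work goes in short steps, Python scripts to look and compute and a tool call to move; the robot and the scene stay as the last step left them, time stands still between calls to the robot, and variables do not carry over. Pictures are saved under pics/ and viewed, at most 10 in all, crops included, and the job is handed in when it is done.

Besides the shell and the picture viewer there is one more tool, called as name(argument=value, ...) on one line, values as JSON. move_arm: Moves the arm, as the interface text tells. Its arguments: {"type":"object","properties":{"rows":{"type":"array"},"fingers":{"type":"number"},"newtons":{"type":"number"}},"required":["rows"]}

```bash
ls; mkdir -p pics; python3 - <<'E'
from bench import r
import cv2,numpy as np
np.set_printoptions(precision=4,suppress=True)
o=r.get_obs();print(o, r.tips_ahead)
for n in("side","top"):
    cv2.imwrite(f"pics/{n}0.png",r.grab_frame(n)); print(n,r.camera_params(n))
print(r.camera_params("wrist"))
a=cv2.imread("pics/side0.png");b=cv2.imread("pics/top0.png")
E
```

```text
pics
{'clock': 0.0, 'joints': array([-1.2121,  0.4778,  0.0223,  1.5565, -0.0115,  1.1093, -0.0831]), 'qvel': array([ 0.0009,  0.0007, -0.0015, -0.0004,  0.0008, -0.0003,  0.0003]), 'tau': array([ -0.0006, -59.6455,   1.6076, -28.1188,   0.0124,   0.0096,
         0.    ]), 'tcp_pos': array([0.3035, 0.6023, 0.2443]), 'orientation': array([-0.7266, -3.0561,  0.0029]), 'contact_force': array([-0.0139, -0.5336, -0.272 ]), 'moment': array([ 0.0227, -0.0095,  0.0101]), 'gripper_force': 0.0, 'grip_width': 0.08534542688257543} 0.014
side {'fx': 429.86390776665263, 'fy': 429.86390776665263, 'cx': 254.95236843348204, 'cy': 190.60787475375037, 'k1': -0.04716891665405663, 'world_from_camera': array([[ 0.9961, -0.0731,  0.0499,  0.5094],
       [-0.0872, -0.7156,  0.6931, -1.0613],
       [-0.0149, -0.6947, -0.7191,  1.2384],
       [ 0.    ,  0.    ,  0.    ,  1.    ]])}
top {'fx': 398.35391958867615, 'fy': 398.35391958867615, 'cx': 248.40600650413185, 'cy': 189.4860389707565, 'k1': -0.11218469858687442, 'world_from_camera': array([[ 0.0214, -0.9831,  0.1816,  0.3559],
       [-0.9998, -0.0202,  0.0084, -0.0593],
       [-0.0046, -0.1818, -0.9833,  1.3587],
       [ 0.    ,  0.    ,  0.    ,  1.    ]])}
{'fx': 320.78831220367596, 'fy': 320.78831220367596, 'cx': 253.93617944621218, 'cy': 195.2658096526382, 'k1': -0.08279813791965543, 'world_from_camera': array([[ 0.4499,  0.8608,  0.2377,  0.2434],
       [ 0.8931, -0.433 , -0.1222,  0.6335],
       [-0.0022,  0.2672, -0.9636,  0.3731],
       [ 0.    ,  0.    ,  0.    ,  1.    ]])}
```

View pics/side0.png

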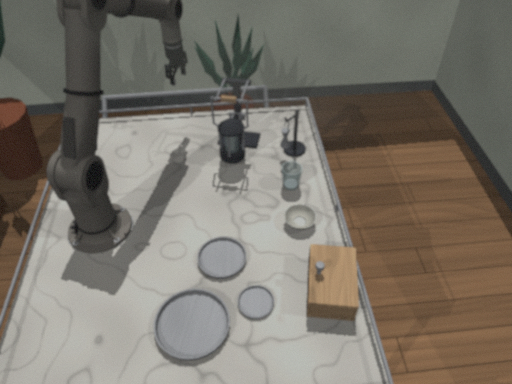

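View pics/top0.png

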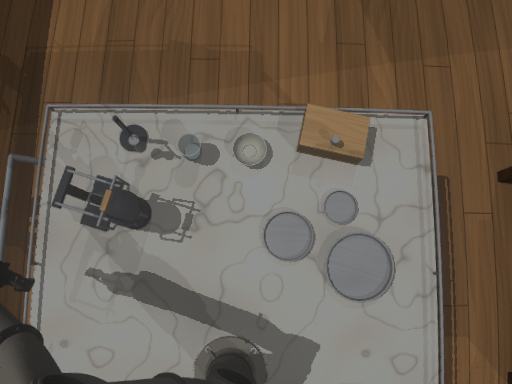

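The top picture shows the lantern's grip near (107,201) on its bracket. There are three trays: (289,236) is mid-sized, (359,266) is large and (340,207) is small. In the side picture they are at (222,258), (193,325) and (256,302). I'll measure the diameters and confirm with an enlarged crop.

```bash
cat > h.py <<'E'
import cv2,numpy as np
from scipy.optimize import least_squares
from bench import r
np.set_printoptions(precision=4,suppress=True)
def ray(P,uv):
    K=np.array([[P['fx'],0,P['cx']],[0,P['fy'],P['cy']],[0,0,1]])
    s=cv2.undistortPoints(np.array([[uv]],float),K,np.array([P['k1'],0,0,0,0.]))[0,0]
    T=P['world_from_camera']; d=T[:3,:3]@[s[0],s[1],1]; return T[:3,3],d/np.linalg.norm(d)
def proj(P,X):
    T=P['world_from_camera']; c=T[:3,:3].T@(np.asarray(X,float)-T[:3,3]); s=c[:2]/c[2]
    s=s*(1+P['k1']*(s@s)); return np.array([P['fx']*s[0]+P['cx'],P['fy']*s[1]+P['cy']])
def atz(P,uv,z):
    c,d=ray(P,uv); return c+d*(z-c[2])/d[2]
def tri(obs):
    A=0;b=0
    for P,uv in obs:
        c,d=ray(P,uv); M=np.eye(3)-np.outer(d,d); A=A+M; b=b+M@c
    X=np.linalg.solve(A,b); return X,[np.round(proj(P,X)-uv,1) for P,uv in obs]
E
python3 - <<'E'
from h import *
a=cv2.imread("pics/side0.png");b=cv2.imread("pics/top0.png")
f=lambda im,x,y,w,h,W,H:cv2.resize(im[y:y+h,x:x+w],(W,H),interpolation=cv2.INTER_CUBIC)
# left: top lantern x40..165,y150..245 ; right: side lantern
p=f(b,40,150,100,100,400,400); q=f(a,190,75,100,100,400,400)
cv2.imwrite("pics/c1.png",np.hstack([p,q]))
cv2.imwrite("pics/c2.png",np.hstack([f(b,255,180,150,130,400,347),f(a,150,230,130,130,400,347)]))
S=r.camera_params("side");T=r.camera_params("top")
for uv in((289,236),(359,266),(340,207)):print('top',atz(T,uv,.012))
for uv in((222,258),(193,325),(256,302)):print('side',atz(S,uv,.012))
E
```

```text
top [ 0.4479 -0.1881  0.012 ]
top [ 0.351  -0.4248  0.012 ]
top [ 0.55  -0.363  0.012]
side [ 0.453  -0.1903  0.012 ]
side [ 0.3554 -0.4311  0.012 ]
side [ 0.5548 -0.3705  0.012 ]
```

View pics/c1.png

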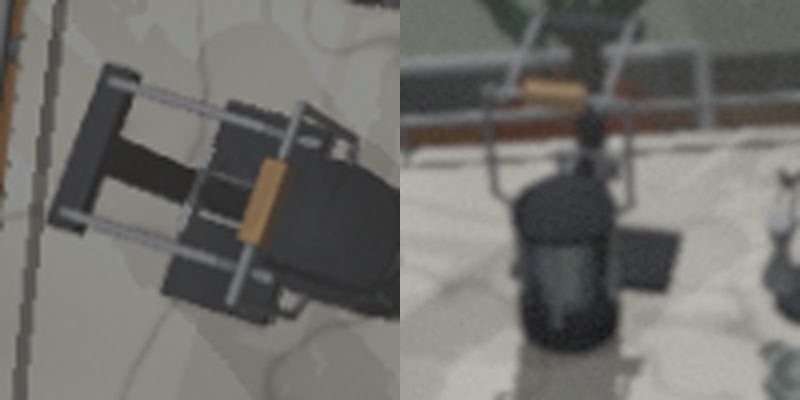

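View pics/c2.png

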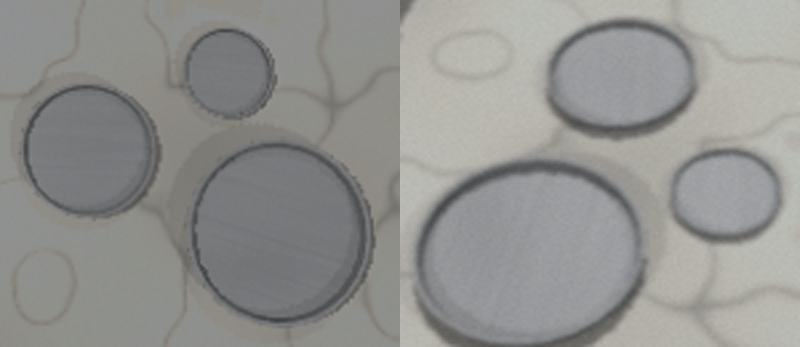

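The crops confirm three trays. The left one in the top view, (289,236), is about 51 px wide, or roughly 0.17 m, so it is the middle-sized one. The orange grip sits on the bar at about (106.5,200.5) in the top view and (229,98) in the side view. Next I'll measure these more precisely.

```bash
python3 - <<'E'
from h import *
S=r.camera_params("side");T=r.camera_params("top")
ims={'side':cv2.imread("pics/side0.png"),'top':cv2.imread("pics/top0.png")}
P={'side':S,'top':T}
box={'top':(90,185,125,220),'side':(215,90,240,106)}
g={}
for n,im in ims.items():
    x0,y0,x1,y1=box[n]; h=im[y0:y1,x0:x1].astype(int)
    m=((h[...,2]-h[...,0]>45)).astype(np.uint8)
    k,l,st,c=cv2.connectedComponentsWithStats(m); i=1+np.argmax(st[1:,4])
    ys,xs=np.where(l==i); g[n]=np.array([xs.mean()+x0,ys.mean()+y0]); print(n,st[i],g[n],cv2.minAreaRect(np.c_[xs+x0,ys+y0].astype(np.float32)))
X,e=tri([(P[n],g[n]) for n in g]);print('grip',X,e)
ends=[np.array([115,176.25]),np.array([98.25,225.75])]
E=[atz(T,u,.305) for u in ends];print('bar',E,np.linalg.norm(E[0]-E[1]),(E[0]+E[1])/2)
d=E[0]-E[1];print('bar yaw deg',np.degrees(np.arctan2(d[1],d[0])))
rl=[((67.5,170.5),(105,181)),((55.5,203.75),(107,219))]
for a,b in rl:
    a=atz(T,a,.305);b=atz(T,b,.305);print('prong yaw',np.degrees(np.arctan2(*(b-a)[1::-1])))
# tray: radial edge search on rim circle
for n,c0 in(('top',(.448,-.188)),('side',(.453,-.190))):
    G=cv2.Laplacian(cv2.GaussianBlur(cv2.cvtColor(ims[n],cv2.COLOR_BGR2GRAY),(0,0),1),cv2.CV_32F)
    def cost(q):
        th=np.linspace(0,2*np.pi,120,endpoint=False)
        uv=np.array([proj(P[n],[q[0]+q[2]*np.cos(t),q[1]+q[2]*np.sin(t),.018]) for t in th],np.float32)
        return cv2.remap(G,uv[:,:1],uv[:,1:],cv2.INTER_LINEAR).mean()
    best=max((cost((c0[0]+i*.002,c0[1]+j*.002,R)),c0[0]+i*.002,c0[1]+j*.002,R) for i in range(-5,6) for j in range(-5,6) for R in(.074,.078,.082,.085,.088))
    print(n,best)
E
```

```text
side [ 7  6 13  3 22] [227.6364  97.    ] ((228.0, 97.0), (12.0, 2.0), 0.0)
top [ 10   5  11  21 101] [105.0594 199.6832] ((104.95001220703125, 199.64999389648438), (4.743415355682373, 20.871028900146484), 18.434947967529297)
grip [0.5133 0.3367 0.3118] [array([-0.,  0.]), array([-0., -0.])]
bar [array([0.5799, 0.3169, 0.305 ]), array([0.4427, 0.3524, 0.305 ])] 0.14169055001636363 [0.5113 0.3346 0.305 ]
bar yaw deg -14.509853765472792
prong yaw -104.05783081564384
prong yaw -104.12765732348124
top (np.float32(9.856275), 0.45, -0.182, 0.078)
side (np.float32(13.173365), 0.451, -0.194, 0.082)
```

```bash
cat >> h.py <<'E'
from scipy.spatial.transform import Rotation as Ro
def go(p,yaw_y=None):
    o=r.get_obs();R=Ro.from_rotvec(o['orientation']).as_matrix()
    d=R.T@(np.array(p)-o['tcp_pos'])*100
    yy=np.degrees(np.arctan2(R[1,1],R[0,1]))
    tw=None
    if yaw_y is not None:
        w=yaw_y-yy; w=(w+90)%180-90; tw=-w   # tool z down: +twist lowers world yaw
    print('clock',o['clock'],'tcp',o['tcp_pos'],'toolyaw_y',yy,'shift cm',d,'twist',tw,'F',o['contact_force'],'q7',o['joints'][6],'w',o['grip_width'])
E
python3 - <<'E'
from h import *
o=r.get_obs();print(Ro.from_rotvec(o['orientation']).as_matrix())
go([.512,.335,.40],75.8)
E
```

```text
[[-0.893   0.45   -0.0006]
 [ 0.45    0.893  -0.0015]
 [-0.0001 -0.0016 -1.    ]]
clock 0.1 tcp [0.3036 0.6023 0.2444] toolyaw_y 63.253647066887986 shift cm [-30.6453 -14.5175 -15.5301] twist -12.546352933112018 F [ 0.0075 -0.0873  0.3904] q7 -0.0831046745202464 w 0.08541112768907905
```

move_arm(rows=[0,0,-5,0,0,0,-10,0,-3,-1.5,-14,-2,-8,-4,-15.5,-4,-13,-6.2,-15.5,-6,-18,-8.5,-15.5,-8,-23,-10.9,-15.5,-10,-27,-12.8,-15.5,-12,-30,-14.2,-15.5,-12.5,-30.6,-14.5,-15.5,-12.5], fingers=1, newtons=60)

```text
clock: 1.35
tcp_pos: [0.5134, 0.3328, 0.4]
orientation: [0.397, 3.116, -0.002]
contact_force: [0.3, 1.0, 0.6]
grip_width: 0.0855
gripper_force: 0.0
```

```bash
python3 - <<'E'
from h import *
P=r.camera_params("wrist");im=r.grab_frame("wrist");cv2.imwrite("pics/w1.png",im)
print(proj(P,[.512,.335,.305]),proj(P,[.512,.335,.316]))
go([.512,.335,.30],75.8)
E
```

```text
[256.0262 200.209 ] [256.0975 204.685 ]
clock 1.4 tcp [0.5128 0.3337 0.4   ] toolyaw_y 75.56810599219367 shift cm [0.1094 0.1115 9.9954] twist -0.23189400780633207 F [ 1.2147 -0.9991  0.578 ] q7 0.6736274978318506 w 0.08536323136761258
```

View pics/w1.png

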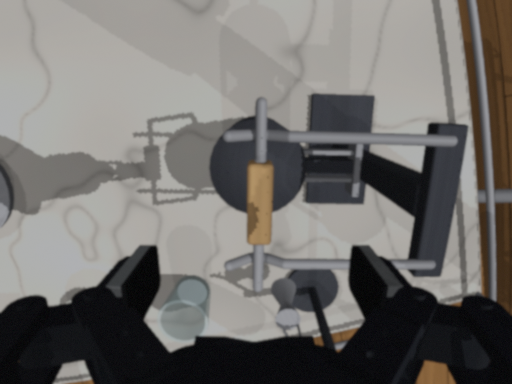

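The wrist picture shows the grip centred at about (260,203). The bar runs (262,100)–(258,290), between the fingers' closing lines, with the prongs at rows 137 and 263.

```bash
python3 - <<'E'
from h import *
P=r.camera_params("wrist")
print(atz(P,(260.5,203.5),.316))
a=atz(P,(262,100),.308);b=atz(P,(258,290),.308);d=a-b;print(a,b,np.linalg.norm(d),np.degrees(np.arctan2(d[1],d[0])),(a+b)/2)
for a,b in(((228,136),(452,141)),((240,262),(435,265))):
    a=atz(P,a,.305);b=atz(P,b,.305);d=b-a;print('prong',np.degrees(np.arctan2(d[1],d[0])))
go([.5155,.335,.30],75.5)
E
```

```text
[0.5113 0.3391 0.316 ]
[0.4444 0.3572 0.308 ] [0.582  0.3195 0.308 ] 0.14267119795135066 164.69807925439633 [0.5132 0.3384 0.308 ]
prong 74.80931832877216
prong 74.01793626899145
clock 1.4 tcp [0.5128 0.3337 0.4   ] toolyaw_y 75.56810599219367 shift cm [-0.2296  0.1987  9.9953] twist 0.06810599219366509 F [ 1.2147 -0.9991  0.578 ] q7 0.6736274978318506 w 0.08536323136761258
```

move_arm(rows=[0.2,0.4,0,0.9,0.2,0.4,2,0.9,0.2,0.4,4,0.9,0.2,0.4,6,0.9,0.2,0.4,8,0.9,0.2,0.4,9.4,0.9,0.2,0.4,10,0.9,0.2,0.4,10,0.9])

```text
clock: 2.4
tcp_pos: [0.5106, 0.3405, 0.3003]
orientation: [-0.413, -3.114, -0.0]
contact_force: [0.2, -1.0, -1.1]
grip_width: 0.0854
gripper_force: 0.0
```

move_arm(rows=[0,0,0,0,0,0,0,0,0,0,0,0,0,0,0,0,0,0,0,0,0,0,0,0], fingers=0, newtons=60)

```text
clock: 3.15
tcp_pos: [0.5112, 0.3399, 0.3007]
orientation: [0.414, 3.113, 0.001]
contact_force: [0.4, -1.8, 3.9]
grip_width: 0.0168
gripper_force: 60.3
```

```bash
python3 - <<'E'
from h import *
go([.512,.3375,.30],74.7);print(r.get_obs()['gripper_force'],r.get_obs()['moment'])
E
```

```text
clock 3.15 tcp [0.5112 0.3399 0.3007] toolyaw_y 74.84500973885352 shift cm [-0.1355 -0.2103  0.0724] twist 0.14500973885351698 F [ 0.4443 -1.767   3.8528] q7 0.6577423090437569 w 0.016840155505521964
60.28661906719208 [-0.2347 -0.1319  0.1291]
```

move_arm(rows=[0,0,-0.7,0,0,0,-1.4,0,0,0,-2.1,0,0,0,-2.8,0,0,0,-2.8,0,0,0,-2.8,0])

```text
clock: 3.9
tcp_pos: [0.5107, 0.3399, 0.3281]
orientation: [-0.414, -3.114, 0.0]
contact_force: [0.6, -0.5, -8.4]
grip_width: 0.017
gripper_force: 59.0
```

move_arm(rows=[0,-0.6,0,0,0,-1.4,0,0,0,-2.2,0,0,0,-3,0,0,0,-3.8,0,0,0,-4.6,0,0,0,-5.6,0,0,0,-6.8,0,0,0,-8,0,0,0,-9.2,0,0])

```text
clock: 5.15
tcp_pos: [0.4864, 0.2495, 0.3281]
orientation: [-0.415, -3.113, 0.002]
contact_force: [-0.5, -1.6, -7.6]
grip_width: 0.0174
gripper_force: 59.0
```

```bash
python3 - <<'E'
from h import *
go([.45,-.188,.32]); 
E
```

```text
clock 5.15 tcp [0.4864 0.2495 0.3281] toolyaw_y 74.81285941055803 shift cm [ -7.9538 -43.1762   0.86  ] twist None F [-0.518  -1.5599 -7.6032] q7 0.7491075187249083 w 0.017433937125992626
```

move_arm(rows=[0,-1.4,0,0,0,-2.8,0,0,0,-4.2,0,0,0,-5.6,0,0,0,-7,0,0,0,-8,0,0,0,-9,0,0,0,-10,0,0])

```text
clock: 6.15
tcp_pos: [0.4603, 0.1537, 0.3281]
orientation: [-0.414, -3.114, 0.001]
contact_force: [0.7, -0.8, -8.4]
grip_width: 0.017
gripper_force: 59.0
```

```bash
cat >> h.py <<'E'
def swing(n=22,save=None):
    "sample tool-y force vs time, fit a sinusoid of T=1.02"
    t=[];f=[];M=[]
    for i in range(n):
        o=r.get_obs();R=Ro.from_rotvec(o['orientation']).as_matrix()
        t.append(o['clock']);f.append(R.T@o['contact_force']);M.append(R.T@o['moment'])
        im=r.grab_frame("side")
        if save and i==n-1: cv2.imwrite(save,im)
    t=np.array(t);f=np.array(f);M=np.array(M)
    return t,f,M
def fit(t,y,T=1.02):
    w=2*np.pi/T;A=np.c_[np.cos(w*t),np.sin(w*t),np.ones_like(t)]
    c,_,_,_=np.linalg.lstsq(A,y,rcond=None);res=y-A@c
    return np.hypot(c[0],c[1]),np.arctan2(c[1],c[0])/w%T,c[2],res.std()
E
python3 - <<'E'
from h import *
t,f,M=swing(22)
print(np.c_[t,f,M[:,0]])
for k in range(3):print('F',k,fit(t,f[:,k]),'M',fit(t,M[:,k]))
E
```

```text
[[ 6.15   -0.8589 -0.5397  8.3656  0.1876]
 [ 6.2    -0.1825 -2.9559  7.3536  0.4201]
 [ 6.25   -0.1023 -1.7188  8.2677  0.32  ]
 [ 6.3    -0.2116 -0.8805  7.4963  0.3526]
 [ 6.35   -0.3812 -2.3774  6.4921  0.3189]
 [ 6.4    -0.0988 -1.5193  8.1237  0.3385]
 [ 6.45   -0.1567 -0.8835  8.9287  0.2382]
 [ 6.5    -0.5292 -0.2946  7.8079  0.1871]
 [ 6.55   -0.3408 -0.0394  8.3594  0.0309]
 [ 6.6     0.1726 -0.7548  8.7015 -0.0648]
 [ 6.65    0.3485  1.5051  8.6586 -0.1704]
 [ 6.7     0.603   1.1201  7.7577 -0.2913]
 [ 6.75    0.2776  1.6147  7.1511 -0.3235]
 [ 6.8     0.6564  2.532   8.2635 -0.3583]
 [ 6.85   -0.3587  1.4249  7.4837 -0.4038]
 [ 6.9    -0.0461  1.926   7.5994 -0.3605]
 [ 6.95   -0.4288  1.5114  7.6541 -0.2964]
 [ 7.     -1.643   0.7961  8.1262 -0.2163]
 [ 7.05    0.231   1.5416  8.1037 -0.1441]
 [ 7.1    -0.3309 -0.3995  9.003   0.0115]
 [ 7.15   -0.0674  0.1387  7.772   0.1353]
 [ 7.2    -0.1341 -2.129   8.1857  0.2061]]
F 0 (np.float64(0.2891436410442771), np.float64(0.5404629167738945), np.float64(-0.14199369929432443), np.float64(0.429945542510248)) M (np.float64(0.38376542037266304), np.float64(0.2009267518411319), np.float64(-0.010564229213844062), np.float64(0.03821288057455538))
F 1 (np.float64(1.9542433607911331), np.float64(0.7087664347434706), np.float64(0.06513069988655708), np.float64(0.6579159239252742)) M (np.float64(0.016342895693512122), np.float64(0.4371217792755129), np.float64(0.025990263666672554), np.float64(0.02580250368149517))
F 2 (np.float64(0.07092302294680156), np.float64(0.4160966852999687), np.float64(7.98768916148911), np.float64(0.5867784630445417)) M (np.float64(0.012869341124639605), np.float64(0.37985460791482734), np.float64(0.0038802810813518673), np.float64(0.02824883167537584))
```

move_arm(rows=[-0.3,0,0,0,-0.9,0,0,0,-1.5,0,0,0,-2.1,0,0,0,-2.7,0,0,0,-3,0,0,0,-3,0,0,0,-3,0,0,0,-3,-4.4,0,0,-3,-7.4,0,0])

```text
clock: 8.5
tcp_pos: [0.4695, 0.0734, 0.3281]
orientation: [-0.415, -3.113, 0.001]
contact_force: [0.6, -0.2, -7.8]
grip_width: 0.0169
gripper_force: 59.1
```

```bash
python3 - <<'E'
from h import *
t,f,M=swing(20)
print(np.c_[t,f[:,1],M[:,0]][::2])
print('F',fit(t,f[:,1]),'M',fit(t,M[:,0]))
print('M',fit(t[4:],M[4:,0]))
go([.45,-.188,.32],90)
E
```

```text
[[ 8.5    -0.001   0.0319]
 [ 8.6     1.1546  0.0329]
 [ 8.7     0.7103 -0.014 ]
 [ 8.8     0.2156  0.0172]
 [ 8.9     0.452   0.0154]
 [ 9.      0.6374 -0.0068]
 [ 9.1     0.851  -0.0267]
 [ 9.2    -0.2368 -0.0409]
 [ 9.3    -0.161  -0.0785]
 [ 9.4    -0.2315  0.0077]]
F (np.float64(0.3767927788911936), np.float64(0.8404749979166231), np.float64(-0.05019650885747006), np.float64(0.9321115830979616)) M (np.float64(0.06271521246673174), np.float64(0.4639928464965363), np.float64(0.01445011132136115), np.float64(0.0653813726923934))
M (np.float64(0.04860392870680116), np.float64(0.5092709170116536), np.float64(0.00489189068809331), np.float64(0.03219034732574449))
clock 9.5 tcp [0.4703 0.0753 0.3283] toolyaw_y 74.85046531150067 shift cm [ -4.9259 -25.9489   0.8298] twist -15.14953468849933 F [ 0.6502 -0.2401 -7.1814] q7 1.0372602282223966 w 0.017044867815722824
```

move_arm(rows=[-0.1,-0.4,0,0,-0.2,-1.2,0,0,-0.5,-2.4,0,0,-0.8,-4.0,0,0,-1.1,-6.1,0,0,-1.6,-8.5,0,0,-2.1,-11.3,0,0,-2.8,-14.6,0,0,-3.3,-17.4,0,0,-3.7,-19.8,0,0])

```text
clock: 10.75
tcp_pos: [0.4534, -0.1279, 0.3284]
orientation: [0.417, 3.114, -0.0]
contact_force: [-0.4, -0.3, -8.3]
grip_width: 0.0166
gripper_force: 59.1
```

move_arm(rows=[-0.4,-2.1,0,0,-0.7,-3.7,0,0,-1.0,-4.9,0,0,-1.1,-5.7,0,0,-1.2,-6.1,0,0])

```text
clock: 11.38
tcp_pos: [0.4497, -0.1877, 0.3282]
orientation: [-0.414, -3.114, -0.0]
contact_force: [-1.2, 0.6, -8.5]
grip_width: 0.0169
gripper_force: 59.1
```

```bash
python3 - <<'E'
from h import *
t,f,M=swing(24,"pics/side2.png")
print(np.c_[t,f[:,1],M[:,0]][::2])
print('F',fit(t,f[:,1]),'M',fit(t,M[:,0]))
print('M',fit(t[4:],M[4:,0]))
a=r.grab_frame("top");b=cv2.imread("pics/side2.png");c=r.grab_frame("wrist")
f=lambda im,x,y,w,h,W,H:cv2.resize(im[y:y+h,x:x+w],(W,H),interpolation=cv2.INTER_CUBIC)
cv2.imwrite("pics/c3.png",np.hstack([f(a,230,180,120,120,400,400),f(b,160,180,120,120,400,400)]))
cv2.imwrite("pics/w2.png",c)
go([.45,-.188,.32],90)
E
```

```text
[[11.375   0.2428 -0.0346]
 [11.475   0.3886 -0.0128]
 [11.575   0.1583  0.0197]
 [11.675   0.1072  0.0289]
 [11.775  -0.344   0.0201]
 [11.875  -0.1245  0.058 ]
 [11.975  -0.353   0.0247]
 [12.075  -0.0014 -0.0341]
 [12.175  -0.7341 -0.0317]
 [12.275   0.2961 -0.0357]
 [12.375   0.0296 -0.0427]
 [12.475   0.6978 -0.0339]]
F (np.float64(0.05472113542233305), np.float64(0.2340558370560122), np.float64(-0.020733148479929915), np.float64(0.34862155604373507)) M (np.float64(0.03497181411929446), np.float64(0.5866215681655216), np.float64(-0.001423600547715061), np.float64(0.015195107191225835))
M (np.float64(0.03605501095191533), np.float64(0.5915225258503937), np.float64(-0.002161469649965909), np.float64(0.016126233613281568))
clock 12.675 tcp [ 0.4499 -0.1875  0.3283] toolyaw_y 74.85032980438488 shift cm [-0.0248 -0.0478  0.8277] twist -15.149670195615116 F [ 0.1315 -0.1585 -8.4542] q7 1.6275276580844555 w 0.016806659205461618
```

View pics/c3.png

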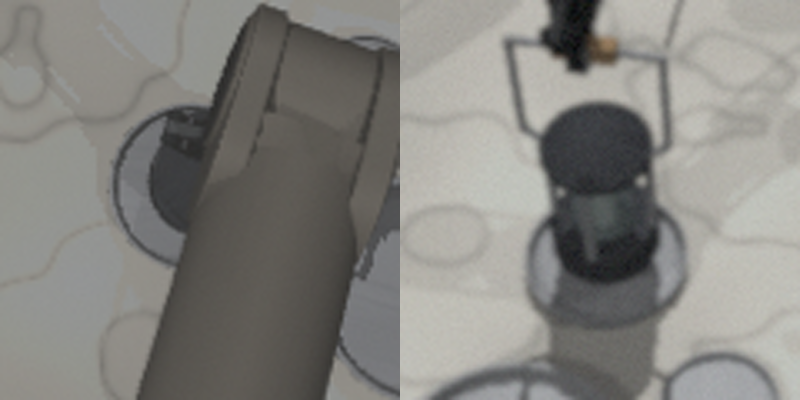

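View pics/w2.png

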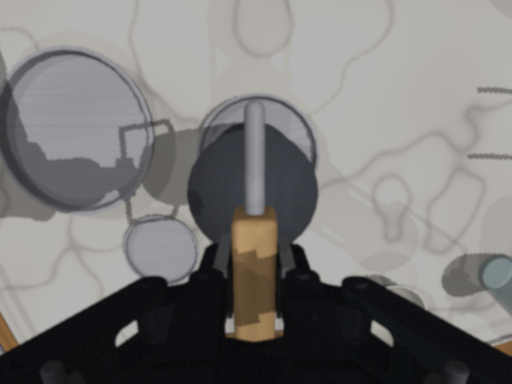

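```bash
python3 - <<'E'
from h import *
P=r.camera_params("wrist");S=r.camera_params("side");T=r.camera_params("top")
def fitc(P,uvs,R=.086,z=.018):
    X=np.array([atz(P,u,z)[:2] for u in uvs])
    s=least_squares(lambda c:np.linalg.norm(X-c,axis=1)-R,[.45,-.19]);return s.x,s.fun
print('wrist',fitc(P,[(258,95),(222,109),(201,147),(295,110),(316,150),(317,172)]))
sc=.3
print('side',fitc(S,[(160+(x-400)*sc,180+y*sc) for x,y in((527,255),(540,300),(608,327),(670,300),(687,255))],z=.01))
print('top',fitc(T,[(230+x*sc,180+y*sc) for x,y in((113,185),(135,130),(185,106),(130,235),(175,264))]))
foot=np.array(r.get_obs()['tcp_pos'])+[0,0,.005-.285]
for R_ in[.055]:
    for n,c in(('side',S),):
        u=proj(c,foot);print('foot px in crop',(u[0]-160)/sc+400,(u[1]-180)/sc, 'front',(np.array(proj(c,foot+[0.004,-.055,0]))-[160,180])/sc+[400,0])
E
```

```text
wrist (array([ 0.457 , -0.1839]), array([ 0.0029, -0.0006, -0.0059, -0.0004, -0.0042, -0.0017]))
side (array([ 0.4537, -0.1837]), array([-0.002 , -0.0011,  0.0005,  0.0002, -0.0031]))
top (array([ 0.4484, -0.1908]), array([ 0.0016,  0.0002, -0.0037,  0.0001, -0.0038]))
foot px in crop 601.0133105471347 237.2917089205826 front [606.824  281.9278]
```

move_arm(rows=[0,0,0,0,-0.1,0,0,0,-0.2,0,0,0,-0.2,0,0,0,-0.2,0.3,0,0,-0.2,0.7,0,0,-0.2,0.7,0.2,0,-0.2,0.7,0.5,0,-0.2,0.7,0.8,0,-0.2,0.7,1,0])

```text
clock: 13.92
tcp_pos: [0.4535, -0.1812, 0.318]
orientation: [-0.414, -3.114, -0.0]
contact_force: [-0.1, 0.3, -7.4]
grip_width: 0.0168
gripper_force: 59.1
```

```bash
python3 - <<'E'
from h import *
t,f,M=swing(30)
print(M[:,0])
print('F',fit(t,f[:,1]),'M',fit(t,M[:,0]))
print('M',fit(t[:20],M[:20,0]),fit(t[10:],M[10:,0]),'end',r.get_obs()['clock'])
E
```

```text
[-0.0714 -0.0025  0.0366  0.0247  0.0318  0.0217  0.0041  0.0343  0.054
  0.0414  0.0238 -0.0083 -0.0462 -0.0256 -0.018   0.0321 -0.0349 -0.0185
  0.0018 -0.0307 -0.0242  0.0536  0.0182 -0.1122  0.022  -0.0128  0.0471
  0.0309  0.04    0.032 ]
F (np.float64(0.07436522090312449), np.float64(0.5208008966650146), np.float64(0.05726682414539574), np.float64(0.3678079369641536)) M (np.float64(0.026359069035644826), np.float64(0.0003083980500578098), np.float64(0.0011249426168922394), np.float64(0.03357231450619957))
M (np.float64(0.02894226010193168), np.float64(0.9900896373097233), np.float64(0.0021548093876124132), np.float64(0.02559515612953978)) (np.float64(0.01894902174814051), np.float64(1.0149318378315735), np.float64(-0.0012057384503670395), np.float64(0.03640366082969929)) end 15.425
```

```bash
cat >> h.py <<'E'
def wswing(n=22):
    t=[];u=[];m=[]
    for i in range(n):
        o=r.get_obs();t.append(o['clock']);R=Ro.from_rotvec(o['orientation']).as_matrix();m.append((R.T@o['moment'])[0])
        g=cv2.GaussianBlur(cv2.cvtColor(r.grab_frame("wrist"),cv2.COLOR_BGR2GRAY),(0,0),1)[150:200,160:350].astype(float)
        e=[]
        for row in g:   # sub-pixel left and right hood edges at a mid grey level
            th=90; k=np.where(row<th)[0]
            if len(k)<2: continue
            a,b=k[0],k[-1]
            if a<1 or b>len(row)-2: continue
            e.append((a-(th-row[a])/(row[a-1]-row[a])+b+(th-row[b])/(row[b+1]-row[b]))/2)
        u.append(np.median(e) if e else np.nan)
    return np.array(t),np.array(u),np.array(m)
E
python3 - <<'E'
from h import *
t,u,m=wswing(22)
print(np.round(u,2));print(fit(t,u),fit(t,m),r.get_obs()['clock'])
P=r.camera_params("wrist");o=r.get_obs();R=Ro.from_rotvec(o['orientation']).as_matrix();p=o['tcp_pos']+[0,0,.005]
print('px per rad',(proj(P,p+R@[0.0,.0106+0,.106])-proj(P,p+R@[0,0,.106]))*10, 'plumb',proj(P,p+R@[0.0,0,.106]))
E
```

```text
[91.91 92.13 92.42 92.76 93.16 93.51 93.86 94.11 94.23 94.27 94.2  94.
 93.73 93.39 93.08 92.72 92.37 92.15 91.98 91.94 91.98 92.13]
(np.float64(1.18805924893038), np.float64(0.5692069505561554), np.float64(93.07680459209449), np.float64(0.033839972715323234)) (np.float64(0.023932469145144006), np.float64(0.04467980280909362), np.float64(0.00225907700785799), np.float64(0.023327615314038905)) 16.525
px per rad [142.038    0.0091] plumb [253.4042 200.4206]
```

move_arm(rows=[0,0,0,0,0,0,0,0,0,0,0,0,0,0,0,0,0,0,0,0,0,0,0,0,0,-0.17,0,0,0,-0.26,0,0,0,-0.26,0,0])

```text
clock: 17.65
tcp_pos: [0.4529, -0.1838, 0.3183]
orientation: [0.414, 3.114, -0.0]
contact_force: [-0.2, -0.5, -8.4]
grip_width: 0.0166
gripper_force: 59.1
```

```bash
python3 - <<'E'
from h import *
t,u,m=wswing(22)
print(np.round(u,2));print(fit(t,u),fit(t,m));go([.453,-.186,.3])
E
```

```text
[93.05 92.82 92.6  92.51 92.46 92.5  92.62 92.78 92.98 93.2  93.37 93.52
 93.63 93.72 93.76 93.71 93.63 93.53 93.42 93.25 93.07 92.9 ]
(np.float64(0.6255675761323285), np.float64(0.0013556231836503458), np.float64(93.15658569199937), np.float64(0.04571979820805641)) (np.float64(0.003802842724509315), np.float64(0.03923825485275294), np.float64(-0.00630546773846913), np.float64(0.028742793025574247))
clock 18.75 tcp [ 0.453  -0.1837  0.3183] toolyaw_y 74.85417502920441 shift cm [-0.0624 -0.22    1.8281] twist None F [ 0.2421 -0.3845 -8.6229] q7 1.6257004327538056 w 0.01699981052191438
```

move_arm(rows=[0,0,0,0,0,0,0,0,0,0,0,0,0,0,0,0,0,0,0,0,0,0,0,0,0,0,0,0,0,0,0,0,0,0,0,0,0,0,0,0])

```text
clock: 20.0
tcp_pos: [0.453, -0.1837, 0.3183]
orientation: [-0.414, -3.114, 0.0]
contact_force: [-0.5, 0.0, -8.3]
grip_width: 0.0169
gripper_force: 59.1
```

move_arm(rows=[0,0,0,0,0,0,0,0,0,0,0,0,0,0,0,0,0,0,0,0,0,0,0,0,0,0,0,0,0,0,0,0,0,0,0,0,0,0,0,0])

```text
clock: 21.25
tcp_pos: [0.453, -0.1837, 0.3183]
orientation: [0.414, 3.114, 0.0]
contact_force: [-0.6, 0.8, -7.5]
grip_width: 0.0168
gripper_force: 59.1
```

move_arm(rows=[0,0,0,0,0,0,0,0,0,0,0,0,0,0,0,0,0,0,0,0,0,0,0,0,0,0,0,0,0,0,0,0,0,0,0,0,0,0,0,0])

```text
clock: 22.5
tcp_pos: [0.453, -0.1837, 0.3183]
orientation: [0.414, 3.114, 0.0]
contact_force: [-0.0, 0.9, -7.8]
grip_width: 0.0168
gripper_force: 59.1
```

```bash
python3 - <<'E'
from h import *
t,u,m=wswing(22)
print(np.round(u,2));print(fit(t,u),fit(t,m));go([.453,-.186,.3])
E
```

```text
[93.28 93.27 93.27 93.25 93.25 93.23 93.21 93.2  93.2  93.2  93.2  93.2
 93.19 93.19 93.2  93.2  93.2  93.18 93.2  93.2  93.18 93.19]
(np.float64(0.027380559714328973), np.float64(0.20380133056683006), np.float64(93.21133704120903), np.float64(0.021897217900104442)) (np.float64(0.012553970506722672), np.float64(0.11054719785680858), np.float64(-0.0035003800530888974), np.float64(0.031562024965304344))
clock 23.6 tcp [ 0.453  -0.1837  0.3183] toolyaw_y 74.85220835741387 shift cm [-0.0636 -0.2195  1.8281] twist None F [-0.7078  0.6005 -8.1019] q7 1.6256924891790645 w 0.017165389313113295
```

move_arm(rows=[0,0,0,0,0,0,0,0,0,0,0,0,0,0,0,0,0,0,0,0,0,0,0,0,0,0,0,0,0,0,0,0,0,0,0,0,0,0,0,0])

```text
clock: 24.85
tcp_pos: [0.453, -0.1837, 0.3183]
orientation: [-0.414, -3.114, -0.0]
contact_force: [-0.5, 0.2, -8.3]
grip_width: 0.0174
gripper_force: 59.1
```

move_arm(rows=[0,0,0.1,0,0,0,0.4,0,0,0,0.8,0,0,0,1.2,0,0,0,1.6,0,0,0,2,0,0,0,2.3,0,0,0,2.5,0,0,0,2.6,0,0,0,2.7,0])

```text
clock: 26.1
tcp_pos: [0.4531, -0.1837, 0.2913]
orientation: [0.414, 3.114, 0.0]
contact_force: [0.5, -0.1, -7.2]
grip_width: 0.0171
gripper_force: 59.1
```

move_arm(rows=[0,0,0.05,0,0,0,0.1,0,0,0,0.15,0,0,0,0.2,0,0,0,0.25,0,0,0,0.3,0])

```text
clock: 26.85
tcp_pos: [0.453, -0.1837, 0.2883]
orientation: [0.414, 3.114, 0.0]
contact_force: [-0.5, 0.7, -7.7]
grip_width: 0.0173
gripper_force: 59.1
```

move_arm(rows=[0,0,0.05,0,0,0,0.1,0,0,0,0.15,0])

```text
clock: 27.22
tcp_pos: [0.4533, -0.1838, 0.2873]
orientation: [0.414, 3.113, 0.0]
contact_force: [-1.6, 0.7, -0.6]
grip_width: 0.0172
gripper_force: 59.9
```

move_arm(rows=[0,0,0.05,0,0,0,0.1,0])

```text
clock: 27.48
tcp_pos: [0.4539, -0.1841, 0.2873]
orientation: [0.414, 3.112, 0.0]
contact_force: [-2.8, 1.6, 8.7]
grip_width: 0.0171
gripper_force: 61.3
```

move_arm(rows=[0,0,-0.05,0,0,0,-0.1,0,0,0,-0.1,0])

```text
clock: 27.85
tcp_pos: [0.4533, -0.1838, 0.2872]
orientation: [0.414, 3.113, 0.0]
contact_force: [-3.2, 1.0, 4.8]
grip_width: 0.017
gripper_force: 60.9
```

move_arm(rows=[0,0,0,0,0,0,0,0,0,0,0,0,0,0,0,0,0,0,0,0,0,0,0,0], fingers=1)

```text
clock: 28.6
tcp_pos: [0.453, -0.1837, 0.2868]
orientation: [0.414, 3.114, 0.0]
contact_force: [-0.5, -0.7, -0.3]
grip_width: 0.0854
gripper_force: 0.0
```

```bash
python3 - <<'E'
from h import *
cv2.imwrite("pics/w3.png",r.grab_frame("wrist"));go([.453,-.184,.4])
E
```

```text
clock 28.65 tcp [ 0.453  -0.1837  0.2868] toolyaw_y 74.85278689869372 shift cm [ -0.0087  -0.0288 -11.3192] twist None F [0.6333 0.2242 0.2236] q7 1.6467735125683767 w 0.08524011193723904
```

Released with no force left on the tool, so I'll rise straight up out of the way.

move_arm(rows=[0,0,-0.5,0,0,0,-1.5,0,0,0,-3,0,0,0,-4.5,0,0,0,-6,0,0,0,-8,0,0,0,-10,0,0,0,-12,0,0,0,-12,0,0,0,-12,0])

```text
clock: 29.9
tcp_pos: [0.4527, -0.1836, 0.4063]
orientation: [-0.414, -3.114, -0.0]
contact_force: [-1.1, 0.0, -0.5]
grip_width: 0.0857
gripper_force: 0.0
```

```bash
python3 - <<'E'
from h import *
w=r.grab_frame("wrist");s=r.grab_frame("side");cv2.imwrite("pics/end.png",np.hstack([cv2.resize(w,(400,300)),cv2.resize(s[160:280,140:300],(400,300),interpolation=cv2.INTER_CUBIC)]))
go([.453,-.184,.4])
E
```

```text
clock 30.0 tcp [ 0.4526 -0.1835  0.406 ] toolyaw_y 74.85665780642334 shift cm [-0.0546 -0.032   0.597 ] twist None F [ 0.3181  0.238  -0.354 ] q7 1.5857600047141818 w 0.08549991860349221
```

View pics/end.png

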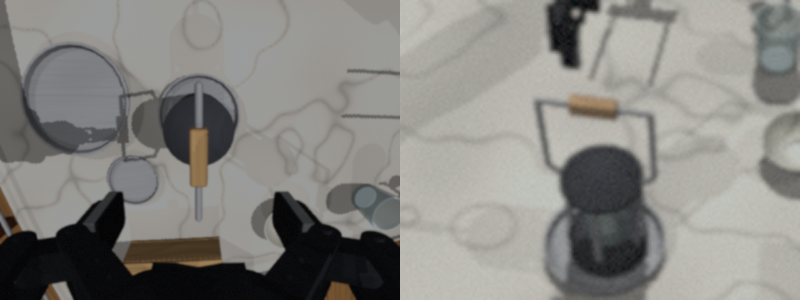

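The final picture shows the lantern upright inside the mid-sized tray, at about (605,235) in the side half. The gripper is clear above it, and the tumbler and olive dish are still standing where they were. I'll hand in now.

```bash
python3 -c "
from bench import r
print(r.hand_in())"
```

```text
the job is handed in; nothing more can be done
None
```

The lantern is standing upright and released inside the middle-sized tray: it hung still over it for more than three seconds before I set it down, the tumbler and dish look undisturbed, and I handed the job in at about 30 s.

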